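# Move the seasonings to the new rack in reverse order

## Robot

A 7-joint arm with a two-finger parallel gripper is mounted at the origin on a cart in front of the work surface, level with it; the furniture and walls round the work are solid. World frame = base frame: x ahead of the robot, y to its left, z up, the work surface at z = 0. Lengths are in m, angles in rad, forces in N, time in s.
With the tool pointing down it reaches from about 0.35 to 0.9 m from the base axis. Payload 19.9 kg.
Tool frame: the origin (TCP) lies on the centre line of the jaws, within the pads' length; the fingertips stand 11 mm ahead of it and the grasp point (between the pads) lies 8 mm behind it; z points along the fingers, y is the line along which they close (so a half turn about z gives the same grasp; the last joint's range is limited). The gripper opens to 85 mm and grips with 20 to 120 N. Pads are 22 mm wide; open, the fingers measure 114 mm over their backs; the gripper's body (76 mm by 85 mm) begins 54 mm behind the grasp point. The pads swing forward as they close: fully open they stand 13 mm farther back than shut.
Start: joints at [1.135, 0.417, -0.01, 1.614, 0.005, 1.111, -0.053], TCP at [0.24, -0.577, 0.242] pointing down, gripper open.
Joint ranges: [-2.81, 2.81], [-0.39, 2.02], [-1.27, 1.25], [0.06, 2.57], [-1.19, 4.33], [0.19, 2], [-2.82, 2.82]. Speed limits (rad/s): [1.89, 1.89, 2.39, 2.39, 3.01, 3.01, 3.01].

## Interface

Orientations are given as a rotation vector (axis times angle).
In Python, from bench import r gives the robot as it stands. The module is installed in compiled form; this text tells all that it offers.
- The arm moves only by the tool servo_tool, never from a script. Its argument "plan" is a list of rows, each an object of numbers: "gripper": the closure in counts, from 0 (fully open) to 255 (shut); "tx", "ty", "tz": the shift along the tool's x, y, z in mm; "twist": the turn about the tool's z in rad. In form: [{"gripper": .., "tx": .., "ty": .., "tz": .., "twist": ..}, ...]. A call has 1 to 12 rows; each row shifts and turns the commanded pose from where the row before left it, along the tool's axes as they then stand; what a row does not reach is not made up. A row lasts 1/8 s, in which the tool goes at most 62.5 mm and 10.7 degrees, less where a joint would pass 70% of its speed; a pose out of reach is approached as far as the arm can. A call is refused whole if a number of a shift passes 62.5 or a number of a turn 0.188, either way. A call with a gripper value outside its range is refused whole. The fingers move at their own pace and stop on an object; "grip_force" is the grip in N (left out, the last holds). Time passes only in rows, so rows that do not move let the fingers close. It gives the time, the measured TCP pose, the force, the opening and the grip force at its end, in the units of the state.
- r.read_state(): the state, without advancing time (a new reading comes with each control period).
- r.get_image(name): name is "scene" or "top" or "wrist"; returns a dict with "frame" (420x560x3 uint8, red, green, blue), "K" (3x3 intrinsics, pixels), "extrinsics" (4x4, takes a point from camera to world coordinates); the wrist camera has in their place "T_tool_cam" (4x4, takes a point from camera to tool coordinates, whose origin is the TCP and whose axes are the flange's). Camera axes: x right, y down, z forward; pixel columns grow to the right and rows downward; lengths in m; the calibration is good to about 2 mm. A picture is of the moment at which its call begins: read the wrist's pose just before it. There is no depth.
- r.hand_in(): hands the job in; it is judged then, once.
The state is a dict: "time": time; "joint_pos": joint angles; "dq": joint speeds; "effort": joint torques, N m; "ee_pos": TCP position; "orientation": TCP orientation; "force": force on the tool from outside, world axes, zero at the start; "wrist_torque": the same for the moment, N m; "finger_gap": opening from 0.0 (shut) to 1.0 (fully open); "grip_force": force on a finger pad.
Only numpy, scipy, OpenCV 4.12 (cv2) and the standard library are available. Lean on these libraries where they do the work, as an engineer would, in place of code of your own. Each camera call takes 0.05 s, during which the arm holds its last target. There are 200 camera calls.

## Task

Move the four seasonings from the old dark board with the cork pads to the new pale tray with compartments, one in each compartment, in the reverse order: the one that stood at the left end of the board goes into the right-end compartment, and so on along the row. Stand each one upright on the floor of its compartment and let go of it, without knocking any of them over.

Things in the scene. Friction and masses are not known exactly. Their poses are not given: they have to be found in the camera images.
- old_rack: old rack, fixed: dark wooden board 384 mm long, 95 mm deep and 16 mm thick with 26 mm high end cheeks, carrying four round cork pads in a row, 90 mm apart (at y = +135, +45, -45, -135 mm in its own frame). Origin at the centre of its underside; its y axis runs along the row to the robot's left (yaw up to 0.08 rad), z up. It may be the nearer or the farther of the two racks
- new_rack: new rack, fixed, empty at the start: pale wooden tray 366 mm long and 96 mm deep with four square compartments in a row, each 84 x 84 mm inside, centres 90 mm apart (at x = 0, y = +135, +45, -45, -135 mm in its own frame), floor 6 mm thick, walls 6 mm thick, rim 28 mm above the worktop; a small wire grip at each end. Origin at the centre of its underside; its y axis runs along the row to the robot's left (yaw up to 0.08 rad), z up
- redjar_mid (a point): wide glass jar with a paper band and a flat red lid, 65 mm across the lid, 60 mm across the glass and 100 mm tall, 0.44 kg, the widest of the four; grasp the glass about 66 mm above the foot. Point on its axis, 50 mm above its underside; z up
- capjar_mid (a point): slim clear glass jar with a tall white cap, 140 mm tall; glass 38 to 40 mm across, cap 42 mm across from 90 mm up: grasp the cap about 115 mm above the foot. 0.095 kg. Point on its axis, 70 mm above its underside; z up
- greenjar_mid (a point): stout glass jar with a paper band and a dark green screw lid, 46 mm across and 106 mm tall, 0.11 kg; grasp it about 68 mm above the foot. Point on its axis, 53 mm above its underside; z up
- shaker_mid (a point): small squat clear shaker with a domed grey metal top, 44 mm across and 90 mm tall, the shortest of the four, 0.1 kg; straight-sided enough to grasp about 55 mm above the foot. Point on its axis, 45 mm above its underside; z up
- pad_redjar: round cork pad, 76 mm across and 4 mm thick, fixed on the old rack, on which the red-lidded jar stands at the start; its top is 20 mm above the worktop. Origin at the centre of its underside. It stays there and marks the old place
- pad_capjar: round cork pad, 76 mm across and 4 mm thick, fixed on the old rack, on which the white-capped jar stands at the start; its top is 20 mm above the worktop. Origin at the centre of its underside. It stays there and marks the old place
- pad_greenjar: round cork pad, 76 mm across and 4 mm thick, fixed on the old rack, on which the green-lidded jar stands at the start; its top is 20 mm above the worktop. Origin at the centre of its underside. It stays there and marks the old place
- pad_shaker: round cork pad, 76 mm across and 4 mm thick, fixed on the old rack, on which the small shaker stands at the start; its top is 20 mm above the worktop. Origin at the centre of its underside. It stays there and marks the old place
Things that resemble listed ones, but are neither listed nor needed, are in the scene too. What is shaped like the part that bears capjar_mid but yellow is not meant.

How it is judged:
By the outcome, as a careful person would: the job done as asked, in the order asked, and still so for the second after the job is handed in, with the robot touching nothing.
It also fails if it takes over 109 s, if anything falls off the work surface, if the arm or the gripper's body presses on something with over 40 N, if the wrist force passes 120 N, or if a joint passes its speed limit or range.

## Working session

There is one attempt and no reset: what is moved stays moved. The work goes in short steps, Python scripts to look and compute and a tool call to move; the robot and the scene stay as the last step left them, time stands still between calls to the robot, and variables do not carry over. Pictures are saved under pics/ and viewed, at most 14 in all, crops included, and the job is handed in when it is done.

Besides the shell and the picture viewer there is one more tool, called as name(argument=value, ...) on one line, values as JSON. servo_tool: Moves the arm, as the interface text tells. Its arguments: {"type":"object","properties":{"plan":{"type":"array"},"grip_force":{"type":"number"}},"required":["plan"]}

```bash
mkdir -p pics
python3 - <<'E'
from bench import r
import cv2,numpy as np
s=r.read_state(); print(s)
for n in("scene","top"):
    d=r.get_image(n); cv2.imwrite(f"pics/{n}0.png",d["frame"][:,:,::-1]); print(n,d["K"].tolist(),np.round(d["extrinsics"],4).tolist())
E
```

```text
{'time': 0.0, 'joint_pos': array([ 1.13546855,  0.41797   , -0.01033319,  1.61414463,  0.0046964 ,
        1.11072104, -0.05301364]), 'dq': array([-4.03305328e-04, -9.50012906e-04,  3.85522756e-04,  7.32080300e-05,
       -6.24207985e-04,  1.04238576e-03,  8.23067473e-05]), 'effort': array([-5.11163435e-04, -8.64443350e+01,  6.78542331e-01, -4.34888864e+01,
        1.91136100e-02,  7.60978670e-03,  6.55659778e-05]), 'ee_pos': array([ 0.23971201, -0.57684901,  0.24167502]), 'orientation': array([-3.07971972e+00, -6.14434111e-01,  4.90525872e-04]), 'force': array([-0.43769314,  0.21861733,  0.43300478]), 'wrist_torque': array([-0.04437537, -0.00812608,  0.01976305]), 'grip_force': 0.0, 'finger_gap': 1.00052858841392}
scene [[397.8301278735021, 0.0, 284.4953661124194], [0.0, 397.8301278735021, 205.09260857936505], [0.0, 0.0, 1.0]] [[-0.7359, -0.5001, 0.4565, 0.1045], [-0.6771, 0.5383, -0.5017, 0.3865], [0.0052, -0.6783, -0.7348, 0.7009], [0.0, 0.0, 0.0, 1.0]]
top [[419.35515991635816, 0.0, 278.8528950135607], [0.0, 419.35515991635816, 210.13237125738613], [0.0, 0.0, 1.0]] [[0.0115, -0.9948, 0.1009, 0.3999], [-0.9996, -0.0141, -0.0256, -0.0058], [0.0269, -0.1005, -0.9946, 0.9375], [0.0, 0.0, 0.0, 1.0]]
```

View pics/scene0.png

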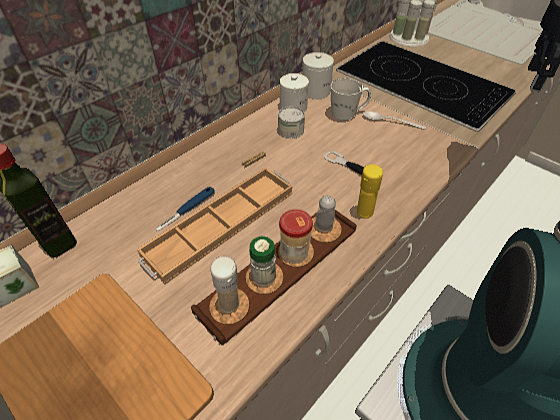

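View pics/top0.png

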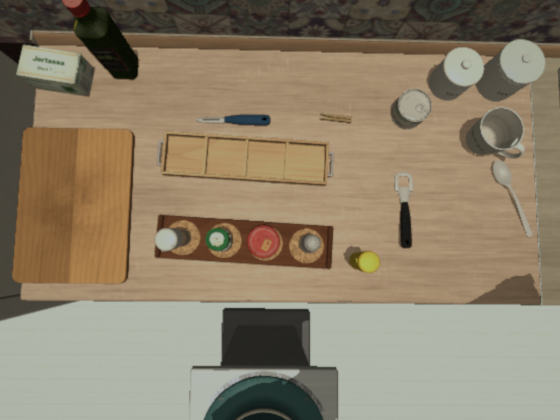

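The scene has the old board nearer, with the order from left to right white cap (top view pixel 167,240), green (218,239), red (265,242) and shaker (311,243). The pale tray is behind it, at roughly (162–329, 133–184), and the yellow decoy is at (368,262).

```bash
cat > h.py <<'E'
import cv2,numpy as np
def ray(d,uv):
    E=np.array(d["extrinsics"]);v=E[:3,:3]@np.linalg.solve(d["K"],[uv[0],uv[1],1.]);return E[:3,3],v
def plane(d,uv,z):
    o,v=ray(d,uv);return (o+v*(z-o[2])/v[2])
def big(m):
    m=m.astype(np.uint8)
    n,l,s,c=cv2.connectedComponentsWithStats(m);i=1+np.argmax(s[1:,4]);return (l==i).astype(np.uint8),c[i],s[i]
def tri(a,ua,b,ub):
    o1,v1=ray(a,ua);o2,v2=ray(b,ub);t=np.linalg.lstsq(np.c_[v1,-v2],o2-o1,rcond=None)[0]
    p,q=o1+v1*t[0],o2+v2*t[1];return (p+q)/2,np.linalg.norm(p-q)
def rect(m):
    c=max(cv2.findContours(m,cv2.RETR_EXTERNAL,cv2.CHAIN_APPROX_NONE)[0],key=cv2.contourArea);return c
E
python3 - <<'E'
from bench import r
from h import *
t=r.get_image("top");s=r.get_image("scene")
def masks(d,roi):
    f=d["frame"];h=cv2.cvtColor(f,cv2.COLOR_RGB2HSV);H,S,V=cv2.split(h);R=np.zeros(H.shape,bool);R[roi[1]:roi[3],roi[0]:roi[2]]=1
    return {"red":R&((H<6)|(H>172))&(S>150)&(V>110),"green":R&(H>45)&(H<90)&(S>90),"white":R&(S<40)&(V>150),"dark":R&(V<95)},h
mt,ht=masks(t,(145,205,345,275)); ms,hs=masks(s,(190,190,360,345))
for k in("red","green","white"):
    a=big(mt[k]);b=big(ms[k]);ea=cv2.minEnclosingCircle(rect(a[0]));print(k,ea,a[2],b[1],b[2])
    for z in(.12,.126,.16):print(z,plane(t,ea[0],z).round(4))
m=cv2.morphologyEx(mt["dark"].astype(np.uint8),cv2.MORPH_CLOSE,np.ones((3,3)))
hull=cv2.convexHull(np.vstack(cv2.findContours(big(m)[0],0,1)[0]))
bx=cv2.boxPoints(cv2.minAreaRect(hull));P=np.array([plane(t,p,.016) for p in bx]);print("old",bx.round(1).tolist(),P.round(4).tolist(),P.mean(0))
# cork pads by colour
for p in[(165,135),(185,225),(224,225),(265,160),(245,160),(220,110),(180,155),(232,225),(200,228),(311,243),(320,245)]:print(p,ht[p[1],p[0]],end=" ")
o=np.hstack([cv2.resize(t["frame"][120:275,145:345],(800,600*1),interpolation=cv2.INTER_CUBIC)]);cv2.imwrite("pics/tc.png",o[:,:,::-1])
cv2.imwrite("pics/sc.png",cv2.resize(s["frame"][160:350,130:370],(800,600),interpolation=cv2.INTER_CUBIC)[:,:,::-1])
E
```

```text
red ((263.0278625488281, 241.2672119140625), 11.448351860046387) [252 230  23  23 289] [294.9339207  222.11013216] [280 210  32  25 454]
0.12 [0.4216 0.0032 0.12  ]
0.126 [0.4214 0.0032 0.126 ]
0.16 [0.4205 0.0028 0.16  ]
green ((216.97169494628906, 239.0471649169922), 11.662138938903809) [206 228  23  23 218] [261.91948052 250.91428571] [250 236  25  27 385]
0.12 [0.4248 0.0925 0.12  ]
0.126 [0.4246 0.0918 0.126 ]
0.16 [0.4236 0.0877 0.16  ]
white ((167.0, 239.96875), 10.799450874328613) [157 230  21  21 363] [223.26869806 266.73684211] [212 257  23  21 361]
0.12 [0.4218 0.1887 0.12  ]
0.126 [0.4217 0.1872 0.126 ]
0.16 [0.4208 0.1791 0.16  ]
old [[155.10000610351562, 256.0], [158.10000610351562, 213.8000030517578], [333.29998779296875, 226.1999969482422], [330.29998779296875, 268.29998779296875]] [[0.3897, 0.2377, 0.016], [0.4815, 0.235, 0.016], [0.4595, -0.1502, 0.016], [0.3672, -0.1436, 0.016]] [0.42448139 0.04472966 0.016     ]
(165, 135) [ 18 107 170] (185, 225) [ 16 127 144] (224, 225) [ 16 125 157] (265, 160) [ 18 107 176] (245, 160) [ 20 101 174] (220, 110) [ 16  83 162] (180, 155) [ 17 115 169] (232, 225) [ 15 128 147] (200, 228) [ 11 151  96] (311, 243) [ 24  31 175] (320, 245) [ 17  88 136]
```

View pics/tc.png

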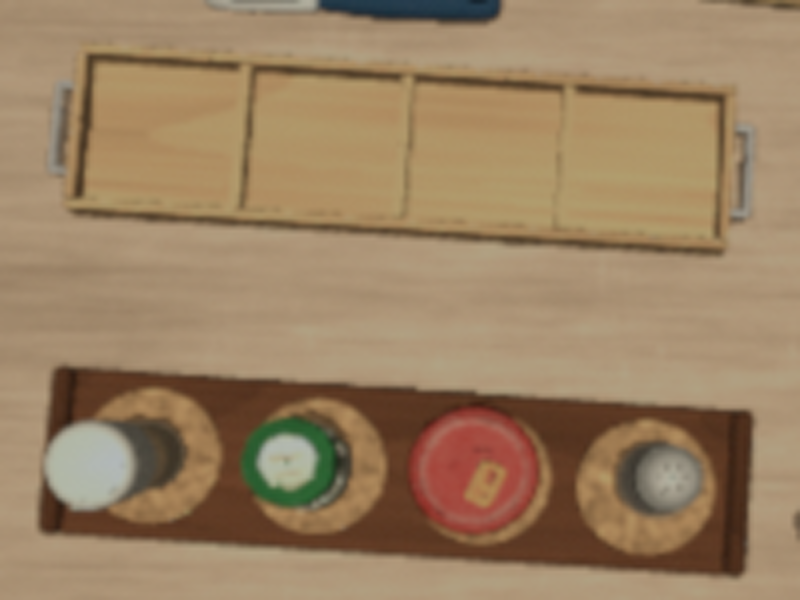

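View pics/sc.png

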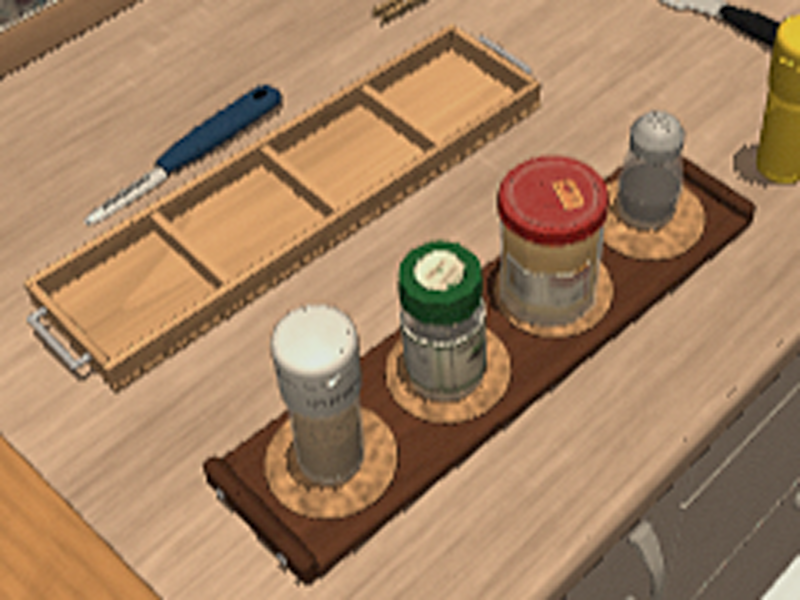

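Both crops show the jars upright on their pads and the tray empty. In the top crop the cap is at (90,464), green at (290,463), red at (475,469), and the shaker at (668,480). The tray rim corners are at (83,47), (735,88), (724,241) and (68,208).

Run:
```python
from bench import r
from h import *
t=r.get_image("top");s=r.get_image("scene")
c=lambda p:(145+(p[0]+.5)/4-.5,120+(p[1]+.5)/(600/155)-.5)
cs=lambda p:(130+(p[0]+.5)/(800/240)-.5,160+(p[1]+.5)/(600/190)-.5)
# cork masks (top)
H,S,V=cv2.split(cv2.cvtColor(t["frame"],cv2.COLOR_RGB2HSV))
for n,p,q,z in[("cap",(90,464),(316,340),.16),("green",(290,463),(441,268),.126),("red",(475,469),(553,192),.12),("shk",(668,480),(657,128),.107)]:
    print(n,plane(t,c(p),z).round(4),plane(s,cs(q),z).round(4),"tri",tri(t,c(p),s,cs(q)))
for p,q in[((155,455),(331,460)),((318,466),(449,363)),((484,475),(552,285)),((647,486),(653,212))]:
    print("pad",plane(t,c(p),.02).round(4),plane(s,cs(q),.02).round(4))
for n,L in[("rim",[(83,47),(735,88),(724,241),(68,208)]),("div",[(244,138),(408,146),(564,158)])]:
    P=np.array([plane(t,c(p),.028) for p in L]);print(n,P.round(4).tolist(),P.mean(0))
P=np.array([plane(s,cs(p),.028) for p in[(30,285),(455,30),(541,88),(110,375)]]);print("scene rim",P.round(4).tolist(),P.mean(0))
```

```text
cap [0.4216 0.179  0.16  ] [0.419  0.1839 0.16  ] tri (array([0.42230718, 0.18098744, 0.15335612]), np.float64(0.001294029718271759))
green [0.4243 0.0915 0.126 ] [0.426  0.0927 0.126 ] tri (array([0.42506609, 0.09215459, 0.12610757]), np.float64(0.002092575342775322))
red [0.4225 0.0026 0.12  ] [0.4227 0.0049 0.12  ] tri (array([0.42322876, 0.00306528, 0.11785755]), np.float64(0.0015776607577543899))
shk [ 0.4185 -0.0928  0.107 ] [ 0.4191 -0.0883  0.107 ] tri (array([ 0.4198384 , -0.09227301,  0.10324192]), np.float64(0.0032056675232780807))
pad [0.431  0.1774 0.02  ] [0.43   0.1825 0.02  ]
pad [0.426 0.089 0.02 ] [0.4287 0.0887 0.02  ]
pad [ 0.422  -0.0014  0.02  ] [0.4238 0.0008 0.02  ]
pad [ 0.4169 -0.0905  0.02  ] [ 0.4164 -0.0922  0.02  ]
rim [[0.6624, 0.2232, 0.028], [0.6452, -0.1376, 0.028], [0.5562, -0.1315, 0.028], [0.5692, 0.2277, 0.028]] [0.60825581 0.04544595 0.028     ]
div [[0.6111, 0.1333, 0.028], [0.6081, 0.0432, 0.028], [0.6027, -0.0429, 0.028]] [0.60730657 0.0445187  0.028     ]
scene rim [[0.6589, 0.2269, 0.028], [0.6394, -0.132, 0.028], [0.5483, -0.1274, 0.028], [0.5652, 0.2341, 0.028]] [0.60296824 0.05041295 0.028     ]
```

```bash
cat > mv.py <<'E'
# usage: mv.py n x y z [yaw of tool y]; more legs follow after '/'
import sys,numpy as np
from scipy.spatial.transform import Rotation as Ro
from bench import r
s=r.read_state();p=np.array(s["ee_pos"]);R=Ro.from_rotvec(s["orientation"]).as_matrix()
a=np.arctan2(R[1,1],R[0,1]);print("p",p.round(4),"yaw",a.round(3),"z",R[:,2].round(3),"gap",round(s["finger_gap"],3),"t",s["time"])
for leg in " ".join(sys.argv[1:]).split("/"):
    v=[float(q) for q in leg.split()];n=int(v[0]);tgt=np.array(v[1:4]);d=(v[4] if len(v)>4 else a)-a
    for i in range(n):
        step=(tgt-p)/(n-i);t=R.T@step*1000;tw=-d/n
        t=t.round(0);print("%d %d %d %.3f"%(*t,tw));p=p+R@t/1000;R=R@Ro.from_rotvec([0,0,round(tw,3)]).as_matrix();a-=round(tw,3)
    print("end",p.round(3))
E
python3 mv.py 18 .422 .18 .235 -.05
```

```text
p [ 0.2398 -0.5771  0.2421] yaw -1.177 z [-0.  0. -1.] gap 0.998 t 0.3
25 -35 0 -0.063
28 -33 0 -0.063
30 -31 0 -0.063
32 -30 0 -0.063
33 -28 1 -0.063
35 -25 0 -0.063
37 -23 1 -0.063
38 -21 0 -0.063
39 -18 1 -0.063
40 -16 0 -0.063
41 -13 1 -0.063
42 -11 0 -0.063
43 -8 1 -0.063
43 -5 0 -0.063
43 -3 1 -0.063
43 0 0 -0.063
43 3 1 -0.063
43 6 0 -0.063
end [0.422 0.18  0.235]
```

servo_tool(plan=[{"gripper": 0,"tx": 25,"ty": -35,"tz": 0,"twist": -0.063},{"gripper": 0,"tx": 28,"ty": -33,"tz": 0,"twist": -0.063},{"gripper": 0,"tx": 30,"ty": -31,"tz": 0,"twist": -0.063},{"gripper": 0,"tx": 32,"ty": -30,"tz": 0,"twist": -0.063},{"gripper": 0,"tx": 33,"ty": -28,"tz": 1,"twist": -0.063},{"gripper": 0,"tx": 35,"ty": -25,"tz": 0,"twist": -0.063},{"gripper": 0,"tx": 37,"ty": -23,"tz": 1,"twist": -0.063},{"gripper": 0,"tx": 38,"ty": -21,"tz": 0,"twist": -0.063},{"gripper": 0,"tx": 39,"ty": -18,"tz": 1,"twist": -0.063}], grip_force=25)

```text
time: 1.42
ee_pos: [0.3315, -0.1972, 0.2394]
orientation: [2.784, 1.455, 0.0]
force: [0.8, -0.4, 0.5]
finger_gap: 0.999
grip_force: 0.0
```

servo_tool(plan=[{"gripper": 0,"tx": 40,"ty": -16,"tz": 0,"twist": -0.063},{"gripper": 0,"tx": 41,"ty": -13,"tz": 1,"twist": -0.063},{"gripper": 0,"tx": 42,"ty": -11,"tz": 0,"twist": -0.063},{"gripper": 0,"tx": 43,"ty": -8,"tz": 1,"twist": -0.063},{"gripper": 0,"tx": 43,"ty": -5,"tz": 0,"twist": -0.063},{"gripper": 0,"tx": 43,"ty": -3,"tz": 1,"twist": -0.063},{"gripper": 0,"tx": 43,"ty": 0,"tz": 0,"twist": -0.063},{"gripper": 0,"tx": 43,"ty": 3,"tz": 1,"twist": -0.063},{"gripper": 0,"tx": 43,"ty": 6,"tz": 0,"twist": -0.063},{"gripper": 0,"tx": 0,"ty": 0,"tz": 0,"twist": 0}])

```text
time: 2.68
ee_pos: [0.422, 0.1827, 0.2353]
orientation: [-2.262, -2.177, -0.001]
force: [-0.1, -0.8, 0.3]
finger_gap: 1.0
grip_force: 0.0
```

```bash
python3 mv.py 1 .422 .18 .2 -.05 / 4 .422 .18 .127
python3 - <<'E'
from bench import r
import cv2,numpy as np
d=r.get_image("wrist");print(np.round(d["T_tool_cam"],3).tolist(),d["K"][0][0]);cv2.imwrite("pics/w1.png",d["frame"][:,:,::-1])
E
```

```text
p [0.422  0.1827 0.2353] yaw -0.038 z [-0.     0.002 -1.   ] gap 1.0 t 2.675
-3 0 35 0.012
end [0.422 0.18  0.2  ]
0 0 18 -0.000
0 0 18 -0.000
0 0 19 -0.000
0 0 18 -0.000
end [0.422 0.18  0.127]
[[0.0, -0.955, -0.296, 0.076], [1.0, 0.0, -0.001, 0.0], [0.001, -0.296, 0.955, -0.131], [0.0, 0.0, 0.0, 1.0]] 317.8173044561592
```

View pics/w1.png

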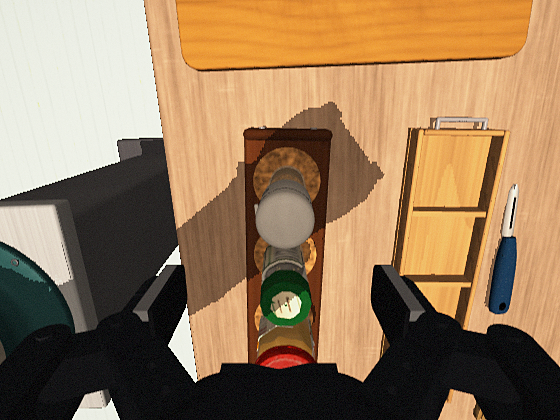

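The wrist view shows the white cap at (285,212), centred between the fingers, with green behind it at (286,298). I'll cast both to check.

```bash
cat >> h.py <<'E'
def wrist(r):
    from scipy.spatial.transform import Rotation as Ro
    s=r.read_state();d=r.get_image("wrist");T=np.eye(4);T[:3,:3]=Ro.from_rotvec(s["orientation"]).as_matrix();T[:3,3]=s["ee_pos"]
    d["extrinsics"]=T@np.array(d["T_tool_cam"]);return d
E
python3 - <<'E'
from bench import r
from h import *
d=wrist(r);h=cv2.cvtColor(d["frame"],cv2.COLOR_RGB2HSV);print(r.read_state()["ee_pos"])
print("cap",plane(d,(285,218),.16),"green",plane(d,(287,300),.126),"pad",plane(d,(287,178),.02))
print("rack",[plane(d,p,z).round(4) for p,z in[((413,129),.028),((509,131),.028),((413,210),.028),((485,213),.028),((408,278),.028),((469,282),.028)]])
E
```

```text
[0.42185399 0.17988556 0.23509484]
cap [0.42673551 0.18582876 0.16      ] green [0.42606993 0.09874674 0.126     ] pad [0.43140697 0.18427654 0.02      ]
rack [array([0.5631, 0.2322, 0.028 ]), array([0.6625, 0.2261, 0.028 ]), array([0.5705, 0.144 , 0.028 ]), array([0.6512, 0.1373, 0.028 ]), array([0.5717, 0.0587, 0.028 ]), array([0.6452, 0.0504, 0.028 ])]
```

servo_tool(plan=[{"gripper": 0,"tx": 3,"ty": 2,"tz": 28,"twist": 0},{"gripper": 0,"tz": 28},{"gripper": 0,"tz": 28},{"gripper": 0,"tz": 24},{"gripper": 0,"tz": 0},{"gripper": 255},{"gripper": 255},{"gripper": 255},{"gripper": 255},{"gripper": 255}], grip_force=25)

```text
validation failed for argument at $.pl...
```

```bash
python3 mv.py 3 .424 .183 .20 / 5 .59 .17 .20 / 6 .600 -.087 .20 -.045/ 3 .600 -.087 .126
```

```text
p [0.4219 0.1799 0.2351] yaw -0.043 z [-0.001  0.    -1.   ] gap 1.0 t 2.775
1 1 12 -0.000
1 1 12 -0.000
1 0 11 -0.000
end [0.424 0.183 0.2  ]
-1 33 0 -0.000
-1 33 0 -0.000
-1 33 0 -0.000
-1 34 0 -0.000
-2 33 0 -0.000
end [0.59 0.17 0.2 ]
-43 4 0 0.000
-43 3 0 0.000
-43 4 0 0.000
-42 3 0 0.000
-43 4 0 0.000
-42 3 0 0.000
end [ 0.6   -0.087  0.2  ]
0 0 25 -0.000
0 0 24 -0.000
0 0 25 -0.000
end [ 0.6   -0.087  0.126]
```

All keys are required in every row.

servo_tool(plan=[{"gripper": 0,"tx": 3,"ty": 2,"tz": 28,"twist": 0},{"gripper": 0,"tx": 0,"ty": 0,"tz": 28,"twist": 0},{"gripper": 0,"tx": 0,"ty": 0,"tz": 28,"twist": 0},{"gripper": 0,"tx": 0,"ty": 0,"tz": 24,"twist": 0},{"gripper": 0,"tx": 0,"ty": 0,"tz": 0,"twist": 0},{"gripper": 255,"tx": 0,"ty": 0,"tz": 0,"twist": 0},{"gripper": 255,"tx": 0,"ty": 0,"tz": 0,"twist": 0},{"gripper": 255,"tx": 0,"ty": 0,"tz": 0,"twist": 0},{"gripper": 255,"tx": 0,"ty": 0,"tz": 0,"twist": 0},{"gripper": 255,"tx": 0,"ty": 0,"tz": 0,"twist": 0},{"gripper": 255,"tx": 0,"ty": 0,"tz": 0,"twist": 0}], grip_force=25)

```text
time: 4.15
ee_pos: [0.4252, 0.183, 0.1283]
orientation: [2.268, 2.172, 0.003]
force: [1.8, -1.2, 6.1]
finger_gap: 0.493
grip_force: 24.4
```

servo_tool(plan=[{"gripper": 255,"tx": 0,"ty": 0,"tz": -24,"twist": 0},{"gripper": 255,"tx": 0,"ty": 0,"tz": -24,"twist": 0},{"gripper": 255,"tx": 0,"ty": 0,"tz": -24,"twist": 0},{"gripper": 255,"tx": -1,"ty": 20,"tz": 0,"twist": 0},{"gripper": 255,"tx": -1,"ty": 35,"tz": 0,"twist": 0},{"gripper": 255,"tx": -1,"ty": 40,"tz": 0,"twist": 0},{"gripper": 255,"tx": -5,"ty": 40,"tz": 0,"twist": 0},{"gripper": 255,"tx": -20,"ty": 25,"tz": 0,"twist": 0},{"gripper": 255,"tx": -40,"ty": 15,"tz": 0,"twist": 0},{"gripper": 255,"tx": -45,"ty": 8,"tz": 0,"twist": 0},{"gripper": 255,"tx": -45,"ty": 0,"tz": 0,"twist": 0},{"gripper": 255,"tx": -45,"ty": 0,"tz": 0,"twist": 0}])

```text
time: 5.65
ee_pos: [0.5981, -0.0294, 0.1996]
orientation: [2.269, 2.173, 0.0]
force: [-0.1, 0.1, -0.9]
finger_gap: 0.487
grip_force: 25.3
```

servo_tool(plan=[{"gripper": 255,"tx": -35,"ty": 0,"tz": 0,"twist": 0},{"gripper": 255,"tx": -20,"ty": 0,"tz": 0,"twist": 0},{"gripper": 255,"tx": 0,"ty": 0,"tz": 0,"twist": 0},{"gripper": 255,"tx": 0,"ty": 0,"tz": 0,"twist": 0}])

```text
time: 6.15
ee_pos: [0.596, -0.0813, 0.1994]
orientation: [-2.267, -2.175, -0.001]
force: [0.6, -0.5, -0.3]
finger_gap: 0.484
grip_force: 25.3
```

```bash
python3 mv.py 4 .600 -.087 .118 -.045;python3 - <<'E'
from bench import r
from h import *
d=wrist(r);cv2.imwrite("pics/w2.png",d["frame"][:,:,::-1])
E
```

```text
p [ 0.596  -0.0813  0.1994] yaw -0.041 z [ 0.     0.001 -1.   ] gap 0.484 t 6.15
-1 1 20 0.001
-2 1 20 0.001
-1 1 21 0.001
-2 1 20 0.001
end [ 0.6   -0.087  0.118]
```

View pics/w2.png

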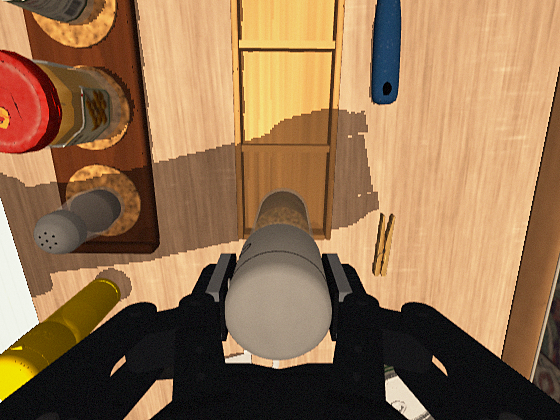

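The jar is held upright over the right-end compartment. The last divider is at row 148, the end rim near row 236, and the tray sides at columns 240 and 330.

Run:
```python
from bench import r
from h import *
d=wrist(r);print(r.read_state()["ee_pos"])
for p in[(286,44),(286,148),(240,148),(330,148),(234,20),(343,20),(246,148),(239,230),(331,234),(246,237)]:print(p,plane(d,p,.028).round(4))
```

```text
[ 0.5960336  -0.08126726  0.19938712]
(286, 44) [0.608  0.0484 0.028 ]
(286, 148) [ 0.6051 -0.04    0.028 ]
(240, 148) [ 0.5618 -0.0382  0.028 ]
(330, 148) [ 0.6464 -0.0417  0.028 ]
(234, 20) [0.5649 0.0684 0.028 ]
(343, 20) [0.6566 0.0646 0.028 ]
(246, 148) [ 0.5674 -0.0384  0.028 ]
(239, 230) [ 0.5544 -0.1206  0.028 ]
(331, 234) [ 0.6481 -0.1288  0.028 ]
(246, 237) [ 0.561  -0.1285  0.028 ]
```

servo_tool(plan=[{"gripper": 255,"tx": -5,"ty": 6,"tz": 20,"twist": 0},{"gripper": 255,"tx": 0,"ty": 0,"tz": 25,"twist": 0},{"gripper": 255,"tx": 0,"ty": 0,"tz": 20,"twist": 0},{"gripper": 255,"tx": 0,"ty": 0,"tz": 12,"twist": 0},{"gripper": 255,"tx": 0,"ty": 0,"tz": 4,"twist": 0},{"gripper": 255,"tx": 0,"ty": 0,"tz": 2,"twist": 0},{"gripper": 255,"tx": 0,"ty": 0,"tz": 1,"twist": 0},{"gripper": 255,"tx": 0,"ty": 0,"tz": 0,"twist": 0}])

```text
time: 7.25
ee_pos: [0.6019, -0.0881, 0.1157]
orientation: [2.268, 2.173, 0.0]
force: [-0.3, 0.7, -1.3]
finger_gap: 0.482
grip_force: 25.3
```

servo_tool(plan=[{"gripper": 255,"tx": 0,"ty": 0,"tz": 1,"twist": 0},{"gripper": 255,"tx": 0,"ty": 0,"tz": 1,"twist": 0},{"gripper": 255,"tx": 0,"ty": 0,"tz": 0,"twist": 0}])

```text
time: 7.62
ee_pos: [0.6029, -0.0879, 0.1145]
orientation: [2.267, 2.172, 0.003]
force: [0.5, 1.4, 10.3]
finger_gap: 0.485
grip_force: 24.1
```

servo_tool(plan=[{"gripper": 200,"tx": 0,"ty": 0,"tz": -1,"twist": 0},{"gripper": 0,"tx": 0,"ty": 0,"tz": 0,"twist": 0},{"gripper": 0,"tx": 0,"ty": 0,"tz": 0,"twist": 0},{"gripper": 0,"tx": 0,"ty": 0,"tz": 0,"twist": 0},{"gripper": 0,"tx": 0,"ty": 0,"tz": 0,"twist": 0},{"gripper": 0,"tx": 0,"ty": 0,"tz": -20,"twist": 0},{"gripper": 0,"tx": 0,"ty": 0,"tz": -35,"twist": 0},{"gripper": 0,"tx": 0,"ty": 0,"tz": -35,"twist": 0}])

```text
time: 8.62
ee_pos: [0.6018, -0.0879, 0.2067]
orientation: [2.268, 2.173, 0.001]
force: [1.4, -0.0, 0.4]
finger_gap: 0.998
grip_force: 0.0
```

```bash
python3 mv.py 6 .4255 .0945 .2 -.045;python3 - <<'E'
from bench import r
from h import *
cv2.imwrite("pics/w3.png",wrist(r)["frame"][:,:,::-1])
E
```

```text
p [ 0.6018 -0.0879  0.2067] yaw -0.043 z [ 0.001  0.    -1.   ] gap 0.998 t 8.625
29 -31 1 0.000
29 -31 1 0.000
29 -30 1 0.000
29 -31 1 0.000
29 -30 1 0.000
30 -31 2 0.000
end [0.425 0.095 0.2  ]
```

View pics/w3.png

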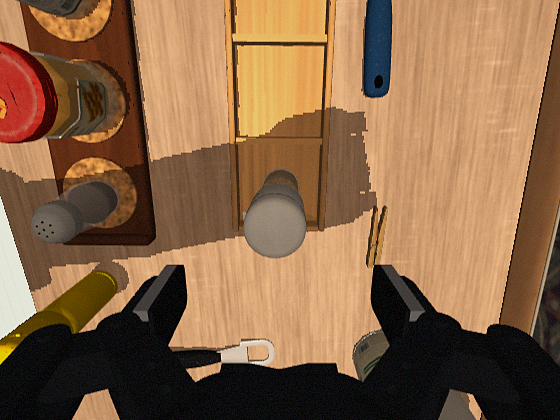

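The white-capped jar stands upright in the right-end compartment (275,215). Next is green.

servo_tool(plan=[{"gripper": 0,"tx": 20,"ty": -20,"tz": 1,"twist": 0},{"gripper": 0,"tx": 35,"ty": -35,"tz": 1,"twist": 0},{"gripper": 0,"tx": 35,"ty": -38,"tz": 1,"twist": 0},{"gripper": 0,"tx": 35,"ty": -38,"tz": 1,"twist": 0},{"gripper": 0,"tx": 30,"ty": -33,"tz": 1,"twist": 0},{"gripper": 0,"tx": 20,"ty": -20,"tz": 2,"twist": 0},{"gripper": 0,"tx": 0,"ty": 0,"tz": 0,"twist": 0},{"gripper": 0,"tx": 0,"ty": 0,"tz": 0,"twist": 0}])

```text
time: 9.68
ee_pos: [0.426, 0.0944, 0.198]
orientation: [2.268, 2.172, 0.001]
force: [-0.3, 0.5, -0.7]
finger_gap: 0.997
grip_force: 0.0
```

```bash
python3 mv.py 5 .4255 .0945 .08 -.045
```

```text
p [0.426  0.0944 0.198 ] yaw -0.043 z [ 0.001 -0.    -1.   ] gap 0.997 t 9.675
0 0 24 0.000
0 0 23 0.000
0 0 24 0.000
0 0 23 0.000
0 -1 24 0.000
end [0.425 0.094 0.08 ]
```

servo_tool(plan=[{"gripper": 0,"tx": 0,"ty": 0,"tz": 26,"twist": 0},{"gripper": 0,"tx": 0,"ty": 0,"tz": 30,"twist": 0},{"gripper": 0,"tx": 0,"ty": 0,"tz": 30,"twist": 0},{"gripper": 0,"tx": 0,"ty": 0,"tz": 22,"twist": 0},{"gripper": 0,"tx": 0,"ty": 0,"tz": 10,"twist": 0},{"gripper": 0,"tx": 0,"ty": 0,"tz": 0,"twist": 0},{"gripper": 255,"tx": 0,"ty": 0,"tz": 0,"twist": 0},{"gripper": 255,"tx": 0,"ty": 0,"tz": 0,"twist": 0},{"gripper": 255,"tx": 0,"ty": 0,"tz": 0,"twist": 0},{"gripper": 255,"tx": 0,"ty": 0,"tz": 0,"twist": 0},{"gripper": 255,"tx": 0,"ty": 0,"tz": 0,"twist": 0},{"gripper": 255,"tx": 0,"ty": 0,"tz": 0,"twist": 0}])

```text
time: 11.18
ee_pos: [0.4258, 0.0947, 0.0799]
orientation: [2.268, 2.172, 0.001]
force: [-1.3, -1.3, 9.1]
finger_gap: 0.534
grip_force: 23.7
```

```bash
python3 mv.py 4 .425 .0945 .16 / 5 .606 .07 .16 / 3 .605 .004 .16 -.045
```

```text
p [0.4258 0.0947 0.0799] yaw -0.043 z [ 0.001 -0.    -1.   ] gap 0.534 t 11.175
0 0 -20 -0.000
0 0 -20 -0.000
0 0 -20 -0.000
0 -1 -20 -0.000
end [0.425 0.095 0.16 ]
-3 36 0 -0.000
-3 37 0 -0.000
-4 36 0 -0.000
-3 37 0 -0.000
-4 36 0 -0.000
end [0.606 0.07  0.16 ]
-22 1 0 0.001
-22 1 0 0.001
-22 0 0 0.001
end [0.605 0.004 0.16 ]
```

servo_tool(plan=[{"gripper": 255,"tx": 0,"ty": 0,"tz": -15,"twist": 0},{"gripper": 255,"tx": 0,"ty": 0,"tz": -25,"twist": 0},{"gripper": 255,"tx": 0,"ty": 0,"tz": -25,"twist": 0},{"gripper": 255,"tx": 0,"ty": 15,"tz": -15,"twist": 0},{"gripper": 255,"tx": -3,"ty": 32,"tz": 0,"twist": 0},{"gripper": 255,"tx": -3,"ty": 38,"tz": 0,"twist": 0},{"gripper": 255,"tx": -4,"ty": 38,"tz": 0,"twist": 0},{"gripper": 255,"tx": -12,"ty": 35,"tz": 0,"twist": 0},{"gripper": 255,"tx": -24,"ty": 20,"tz": 0,"twist": 0},{"gripper": 255,"tx": -26,"ty": 5,"tz": 0,"twist": 0},{"gripper": 255,"tx": -18,"ty": 0,"tz": 0,"twist": 0},{"gripper": 255,"tx": 0,"ty": 0,"tz": 0,"twist": 0}])

```text
time: 12.68
ee_pos: [0.6041, -0.0045, 0.1598]
orientation: [2.271, 2.171, -0.0]
force: [-0.0, 1.6, -0.8]
finger_gap: 0.528
grip_force: 25.7
```

```bash
python3 mv.py 4 .605 .004 .066 -.045
```

```text
p [ 0.6041 -0.0045  0.1598] yaw -0.045 z [ 0. -0. -1.] gap 0.528 t 12.675
2 0 23 0.000
2 0 24 0.000
2 0 23 0.000
3 1 24 0.000
end [0.605 0.004 0.066]
```

servo_tool(plan=[{"gripper": 255,"tx": 7,"ty": 1,"tz": 15,"twist": 0},{"gripper": 255,"tx": 0,"ty": 0,"tz": 25,"twist": 0},{"gripper": 255,"tx": 0,"ty": 0,"tz": 25,"twist": 0},{"gripper": 255,"tx": 0,"ty": 0,"tz": 15,"twist": 0},{"gripper": 255,"tx": 0,"ty": 0,"tz": 8,"twist": 0},{"gripper": 255,"tx": 0,"ty": 0,"tz": 3,"twist": 0},{"gripper": 255,"tx": 0,"ty": 0,"tz": 1,"twist": 0},{"gripper": 255,"tx": 0,"ty": 0,"tz": 1,"twist": 0},{"gripper": 255,"tx": 0,"ty": 0,"tz": 1,"twist": 0},{"gripper": 255,"tx": 0,"ty": 0,"tz": 0,"twist": 0}])

```text
time: 13.92
ee_pos: [0.6059, 0.0039, 0.0661]
orientation: [2.268, 2.173, 0.001]
force: [-2.9, 0.1, 8.2]
finger_gap: 0.529
grip_force: 26.3
```

servo_tool(plan=[{"gripper": 200,"tx": 0,"ty": 0,"tz": -1,"twist": 0},{"gripper": 0,"tx": 0,"ty": 0,"tz": 0,"twist": 0},{"gripper": 0,"tx": 0,"ty": 0,"tz": 0,"twist": 0},{"gripper": 0,"tx": 0,"ty": 0,"tz": 0,"twist": 0},{"gripper": 0,"tx": 0,"ty": 0,"tz": 0,"twist": 0},{"gripper": 0,"tx": 0,"ty": 0,"tz": -20,"twist": 0},{"gripper": 0,"tx": 0,"ty": 0,"tz": -35,"twist": 0},{"gripper": 0,"tx": 0,"ty": 0,"tz": -40,"twist": 0},{"gripper": 0,"tx": 0,"ty": 0,"tz": -35,"twist": 0},{"gripper": 0,"tx": 0,"ty": 0,"tz": 0,"twist": 0}])

```text
time: 15.18
ee_pos: [0.6069, 0.0042, 0.2002]
orientation: [2.266, 2.171, 0.005]
force: [0.2, 0.1, -0.4]
finger_gap: 1.002
grip_force: 0.0
```

```bash
python3 mv.py 5 .425 .006 .2 -.045;python3 - <<'E'
from bench import r
from h import *
d=r.get_image("scene");cv2.imwrite("pics/s4.png",d["frame"][:,:,::-1])
E
```

```text
p [0.6069 0.0042 0.2002] yaw -0.043 z [ 0.005 -0.    -1.   ] gap 1.002 t 15.175
-1 -36 0 0.000
-1 -36 0 0.000
-1 -37 0 0.000
-1 -36 0 0.000
-2 -37 -1 0.000
end [0.425 0.006 0.2  ]
```

View pics/s4.png

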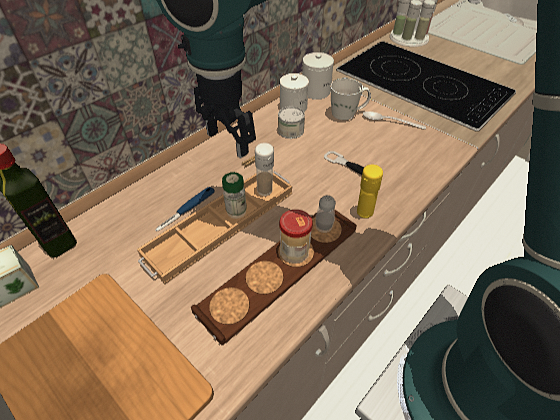

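The green-lidded jar (234,195) and the white-capped jar (264,170) both stand in their compartments. I'll move to hover above the red jar.

servo_tool(plan=[{"gripper": 0,"tx": -1,"ty": -20,"tz": 0,"twist": 0},{"gripper": 0,"tx": -1,"ty": -40,"tz": 0,"twist": 0},{"gripper": 0,"tx": -1,"ty": -42,"tz": 0,"twist": 0},{"gripper": 0,"tx": -1,"ty": -40,"tz": 0,"twist": 0},{"gripper": 0,"tx": -1,"ty": -28,"tz": 0,"twist": 0},{"gripper": 0,"tx": -1,"ty": -12,"tz": 0,"twist": 0},{"gripper": 0,"tx": 0,"ty": 0,"tz": 0,"twist": 0},{"gripper": 0,"tx": 0,"ty": 0,"tz": 0,"twist": 0}])

```text
time: 16.23
ee_pos: [0.4244, 0.0057, 0.1964]
orientation: [-2.269, -2.173, -0.001]
force: [-0.4, -0.0, -0.3]
finger_gap: 0.999
grip_force: 0.0
```

```bash
python3 - <<'E'
from bench import r
from h import *
d=wrist(r);H,S,V=cv2.split(cv2.cvtColor(d["frame"],cv2.COLOR_RGB2HSV))
b=big(((H<6)|(H>172))&(S>130)&(V>90));c=cv2.minEnclosingCircle(rect(b[0]));print(b[2],c)
x,y,w,h=b[2][:4];print([plane(d,p,.117).round(4) for p in[(x+w/2,y+h/2),(x,y+h/2),(x+w,y+h/2),(x+w/2,y),(x+w/2,y+h)]])
cv2.imwrite("pics/w5.png",d["frame"][:,:,::-1])
E
python3 mv.py 5 .425 .006 .078 -.045
```

```text
[ 230  180   91   84 5248] ((275.01934814453125, 220.56491088867188), 45.04661560058594)
[array([0.4226, 0.0064, 0.117 ]), array([0.3907, 0.0078, 0.117 ]), array([0.4546, 0.0051, 0.117 ]), array([0.424 , 0.0365, 0.117 ]), array([ 0.4211, -0.0262,  0.117 ])]
p [0.4243 0.0058 0.1963] yaw -0.043 z [ 0.     0.001 -1.   ] gap 0.998 t 16.275
0 0 24 0.000
0 0 24 0.000
0 0 23 0.000
0 0 24 0.000
0 1 23 0.000
end [0.425 0.006 0.078]
```

View pics/w5.png

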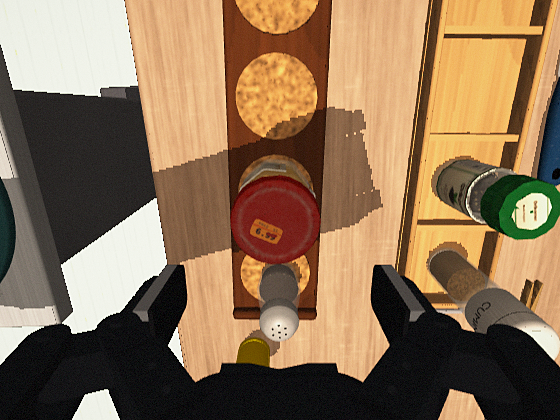

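The red lid measures 64 mm across at (0.423, 0.006), which fits its given size. I'll descend and grasp.

servo_tool(plan=[{"gripper": 0,"tx": 0,"ty": -2,"tz": 26,"twist": 0},{"gripper": 0,"tx": 0,"ty": 0,"tz": 30,"twist": 0},{"gripper": 0,"tx": 0,"ty": 0,"tz": 30,"twist": 0},{"gripper": 0,"tx": 0,"ty": 0,"tz": 22,"twist": 0},{"gripper": 0,"tx": 0,"ty": 0,"tz": 10,"twist": 0},{"gripper": 0,"tx": 0,"ty": 0,"tz": 0,"twist": 0},{"gripper": 255,"tx": 0,"ty": 0,"tz": 0,"twist": 0},{"gripper": 255,"tx": 0,"ty": 0,"tz": 0,"twist": 0},{"gripper": 255,"tx": 0,"ty": 0,"tz": 0,"twist": 0},{"gripper": 255,"tx": 0,"ty": 0,"tz": 0,"twist": 0},{"gripper": 255,"tx": 0,"ty": 0,"tz": 0,"twist": 0}], grip_force=45)

```text
time: 17.65
ee_pos: [0.4221, 0.0057, 0.0793]
orientation: [2.268, 2.172, 0.001]
force: [-4.4, 1.1, 14.2]
finger_gap: 0.732
grip_force: 45.4
```

```bash
python3 mv.py 4 .423 .006 .21 -.045 / 6 .608 .094 .21
```

```text
p [0.4221 0.0057 0.0793] yaw -0.043 z [ 0.001 -0.001 -1.   ] gap 0.732 t 17.65
0 0 -33 0.000
0 0 -33 0.000
0 1 -32 0.000
0 0 -33 0.000
end [0.423 0.006 0.21 ]
16 30 0 -0.000
16 30 0 -0.000
16 30 0 -0.000
16 30 0 -0.000
16 31 0 -0.000
16 30 1 -0.000
end [0.608 0.094 0.21 ]
```

servo_tool(plan=[{"gripper": 255,"tx": 0,"ty": 0,"tz": -20,"twist": 0},{"gripper": 255,"tx": 0,"ty": 0,"tz": -40,"twist": 0},{"gripper": 255,"tx": 0,"ty": 0,"tz": -40,"twist": 0},{"gripper": 255,"tx": 8,"ty": 15,"tz": -30,"twist": 0},{"gripper": 255,"tx": 15,"ty": 30,"tz": 0,"twist": 0},{"gripper": 255,"tx": 20,"ty": 38,"tz": 0,"twist": 0},{"gripper": 255,"tx": 20,"ty": 38,"tz": 0,"twist": 0},{"gripper": 255,"tx": 18,"ty": 32,"tz": 0,"twist": 0},{"gripper": 255,"tx": 10,"ty": 20,"tz": 0,"twist": 0},{"gripper": 255,"tx": 5,"ty": 8,"tz": 0,"twist": 0},{"gripper": 255,"tx": 0,"ty": 0,"tz": 0,"twist": 0},{"gripper": 255,"tx": 0,"ty": 0,"tz": 0,"twist": 0}])

```text
time: 19.15
ee_pos: [0.6059, 0.0933, 0.2084]
orientation: [2.269, 2.173, -0.001]
force: [1.2, 0.2, -5.8]
finger_gap: 0.727
grip_force: 51.6
```

```bash
python3 mv.py 4 .608 .094 .08 -.045;python3 - <<'E'
from bench import r
from h import *
d=wrist(r);cv2.imwrite("pics/w6.png",d["frame"][:,:,::-1])
E
```

```text
p [0.6059 0.0933 0.2084] yaw -0.043 z [-0.    -0.001 -1.   ] gap 0.727 t 19.15
0 1 32 0.000
0 0 32 0.000
0 1 32 0.000
1 0 32 0.000
end [0.608 0.094 0.08 ]
```

View pics/w6.png

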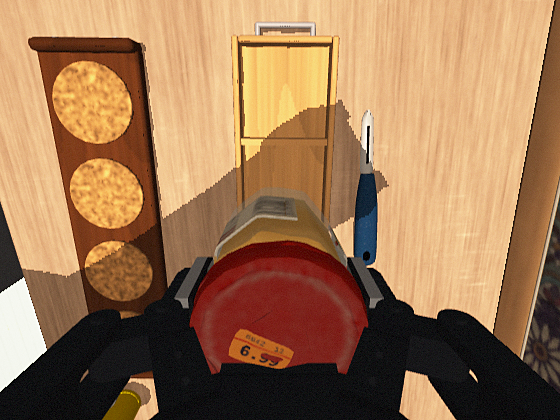

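The red jar is held upright over the second compartment. The first divider is at row 140, the left end rim at row 40, and the tray sides span columns about 235–337.

Run:
```python
from bench import r
from h import *
d=wrist(r)
for p in[(286,140),(286,40),(238,140),(333,140),(233,38),(340,38)]:print(p,plane(d,p,.028).round(4))
```

```text
(286, 140) [0.6154 0.1408 0.028 ]
(286, 40) [0.6186 0.2273 0.028 ]
(238, 140) [0.5693 0.1428 0.028 ]
(333, 140) [0.6606 0.1389 0.028 ]
(233, 38) [0.572  0.2309 0.028 ]
(340, 38) [0.6661 0.2268 0.028 ]
```

servo_tool(plan=[{"gripper": 255,"tx": 2,"ty": 5,"tz": 20,"twist": 0},{"gripper": 255,"tx": 0,"ty": 0,"tz": 35,"twist": 0},{"gripper": 255,"tx": 0,"ty": 0,"tz": 35,"twist": 0},{"gripper": 255,"tx": 0,"ty": 0,"tz": 25,"twist": 0},{"gripper": 255,"tx": 0,"ty": 0,"tz": 15,"twist": 0},{"gripper": 255,"tx": 0,"ty": 0,"tz": 8,"twist": 0},{"gripper": 255,"tx": 0,"ty": 0,"tz": 3,"twist": 0},{"gripper": 255,"tx": 0,"ty": 0,"tz": 0,"twist": 0}])

```text
time: 20.25
ee_pos: [0.6119, 0.0957, 0.0677]
orientation: [2.268, 2.173, 0.001]
force: [-0.0, -0.1, -5.6]
finger_gap: 0.73
grip_force: 51.6
```

servo_tool(plan=[{"gripper": 255,"tx": 0,"ty": 0,"tz": 1,"twist": 0},{"gripper": 255,"tx": 0,"ty": 0,"tz": 1,"twist": 0},{"gripper": 255,"tx": 0,"ty": 0,"tz": 1,"twist": 0},{"gripper": 255,"tx": 0,"ty": 0,"tz": 0,"twist": 0}])

```text
time: 20.75
ee_pos: [0.612, 0.0958, 0.0655]
orientation: [2.268, 2.172, 0.001]
force: [-5.0, -1.8, 12.9]
finger_gap: 0.73
grip_force: 49.8
```

servo_tool(plan=[{"gripper": 180,"tx": 0,"ty": 0,"tz": -1,"twist": 0},{"gripper": 0,"tx": 0,"ty": 0,"tz": 0,"twist": 0},{"gripper": 0,"tx": 0,"ty": 0,"tz": 0,"twist": 0},{"gripper": 0,"tx": 0,"ty": 0,"tz": 0,"twist": 0},{"gripper": 0,"tx": 0,"ty": 0,"tz": 0,"twist": 0},{"gripper": 0,"tx": 0,"ty": 0,"tz": -20,"twist": 0},{"gripper": 0,"tx": 0,"ty": 0,"tz": -35,"twist": 0},{"gripper": 0,"tx": 0,"ty": 0,"tz": -40,"twist": 0},{"gripper": 0,"tx": 0,"ty": 0,"tz": -40,"twist": 0},{"gripper": 0,"tx": 0,"ty": 0,"tz": 0,"twist": 0}], grip_force=25)

```text
time: 22.0
ee_pos: [0.6129, 0.0963, 0.2046]
orientation: [2.266, 2.171, 0.007]
force: [0.8, -0.4, -0.5]
finger_gap: 1.0
grip_force: 0.0
```

```bash
python3 mv.py 6 .4195 -.089 .2 -.045
```

```text
p [0.6129 0.0963 0.2046] yaw -0.043 z [ 0.006  0.001 -1.   ] gap 1.0 t 22.0
-32 -31 1 0.000
-32 -31 0 0.000
-32 -31 1 0.000
-32 -31 0 0.000
-33 -31 1 0.000
-32 -30 0 0.000
end [ 0.42  -0.089  0.2  ]
```

servo_tool(plan=[{"gripper": 0,"tx": -20,"ty": -20,"tz": 0,"twist": 0},{"gripper": 0,"tx": -35,"ty": -35,"tz": 0,"twist": 0},{"gripper": 0,"tx": -40,"ty": -38,"tz": 0,"twist": 0},{"gripper": 0,"tx": -40,"ty": -38,"tz": 0,"twist": 0},{"gripper": 0,"tx": -36,"ty": -35,"tz": 0,"twist": 0},{"gripper": 0,"tx": -22,"ty": -19,"tz": 0,"twist": 0},{"gripper": 0,"tx": 0,"ty": 0,"tz": 0,"twist": 0},{"gripper": 0,"tx": 0,"ty": 0,"tz": 0,"twist": 0}])

```text
time: 23.0
ee_pos: [0.4189, -0.0888, 0.2006]
orientation: [2.268, 2.173, 0.0]
force: [0.3, 0.2, 0.3]
finger_gap: 0.997
grip_force: 0.0
```

```bash
python3 - <<'E'
from bench import r
from h import *
d=wrist(r);cv2.imwrite("pics/w7.png",d["frame"][:,:,::-1])
E
python3 mv.py 5 .4195 -.089 .067 -.045
```

```text
p [ 0.419  -0.0885  0.2005] yaw -0.042 z [ 0.  0. -1.] gap 1.0 t 23.05
0 0 27 0.001
0 0 27 0.001
0 0 27 0.001
0 0 26 0.001
0 0 27 0.001
end [ 0.419 -0.088  0.067]
```

View pics/w7.png

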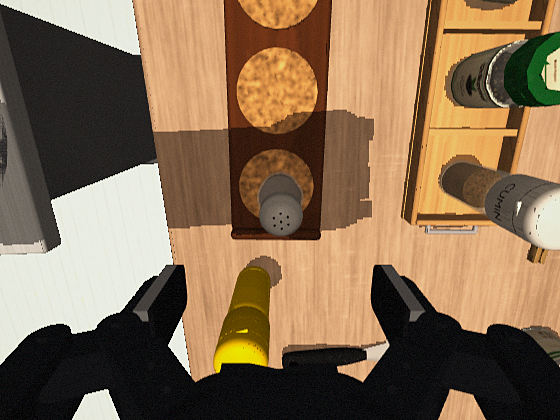

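The shaker is centred between the fingers at (281,210), and the yellow decoy is clear of them. I'll descend and grasp.

servo_tool(plan=[{"gripper": 0,"tx": 0,"ty": 0,"tz": 25,"twist": 0},{"gripper": 0,"tx": 0,"ty": 0,"tz": 35,"twist": 0},{"gripper": 0,"tx": 0,"ty": 0,"tz": 35,"twist": 0},{"gripper": 0,"tx": 0,"ty": 0,"tz": 26,"twist": 0},{"gripper": 0,"tx": 0,"ty": 0,"tz": 12,"twist": 0},{"gripper": 0,"tx": 0,"ty": 0,"tz": 0,"twist": 0},{"gripper": 255,"tx": 0,"ty": 0,"tz": 0,"twist": 0},{"gripper": 255,"tx": 0,"ty": 0,"tz": 0,"twist": 0},{"gripper": 255,"tx": 0,"ty": 0,"tz": 0,"twist": 0},{"gripper": 255,"tx": 0,"ty": 0,"tz": 0,"twist": 0},{"gripper": 255,"tx": 0,"ty": 0,"tz": 0,"twist": 0},{"gripper": 255,"tx": 0,"ty": 0,"tz": 0,"twist": 0}])

```text
time: 24.55
ee_pos: [0.4189, -0.0895, 0.0679]
orientation: [2.268, 2.172, 0.0]
force: [-0.8, -0.6, 10.4]
finger_gap: 0.446
grip_force: 24.3
```

```bash
python3 mv.py 4 .419 -.089 .22 -.045 / 4 .45 .1 .22 / 6 .614 .184 .22
```

```text
p [ 0.4189 -0.0895  0.0679] yaw -0.043 z [ 0.001 -0.001 -1.   ] gap 0.446 t 24.55
0 0 -38 0.000
0 0 -38 0.000
0 0 -38 0.000
0 0 -38 0.000
end [ 0.419 -0.089  0.22 ]
48 6 0 -0.000
48 6 0 -0.000
47 5 0 -0.000
48 6 0 -0.000
end [0.45 0.1  0.22]
15 27 0 -0.000
15 27 0 -0.000
15 27 0 -0.000
15 26 0 -0.000
15 27 0 -0.000
16 26 0 -0.000
end [0.614 0.184 0.22 ]
```

servo_tool(plan=[{"gripper": 255,"tx": 0,"ty": 0,"tz": -20,"twist": 0},{"gripper": 255,"tx": 0,"ty": 0,"tz": -40,"twist": 0},{"gripper": 255,"tx": 0,"ty": 0,"tz": -45,"twist": 0},{"gripper": 255,"tx": 15,"ty": 0,"tz": -35,"twist": 0},{"gripper": 255,"tx": 35,"ty": 4,"tz": -12,"twist": 0},{"gripper": 255,"tx": 45,"ty": 6,"tz": 0,"twist": 0},{"gripper": 255,"tx": 45,"ty": 6,"tz": 0,"twist": 0},{"gripper": 255,"tx": 40,"ty": 15,"tz": 0,"twist": 0},{"gripper": 255,"tx": 30,"ty": 25,"tz": 0,"twist": 0},{"gripper": 255,"tx": 25,"ty": 32,"tz": 0,"twist": 0},{"gripper": 255,"tx": 20,"ty": 35,"tz": 0,"twist": 0},{"gripper": 255,"tx": 15,"ty": 32,"tz": 0,"twist": 0}])

```text
time: 26.05
ee_pos: [0.5859, 0.1746, 0.2192]
orientation: [-2.268, -2.173, 0.0]
force: [0.2, -1.1, -0.0]
finger_gap: 0.441
grip_force: 25.3
```

servo_tool(plan=[{"gripper": 255,"tx": 8,"ty": 20,"tz": 0,"twist": 0},{"gripper": 255,"tx": 3,"ty": 8,"tz": 0,"twist": 0},{"gripper": 255,"tx": 0,"ty": 0,"tz": 0,"twist": 0},{"gripper": 255,"tx": 0,"ty": 0,"tz": 0,"twist": 0}])

```text
time: 26.55
ee_pos: [0.6128, 0.1833, 0.2195]
orientation: [2.269, 2.173, -0.0]
force: [-1.0, 0.1, -1.3]
finger_gap: 0.442
grip_force: 25.3
```

```bash
python3 mv.py 4 .614 .184 .06 -.045;python3 - <<'E'
from bench import r
from h import *
d=wrist(r);cv2.imwrite("pics/w8.png",d["frame"][:,:,::-1])
E
```

```text
p [0.6128 0.1833 0.2195] yaw -0.043 z [ 0. -0. -1.] gap 0.442 t 26.55
0 0 40 0.000
0 0 40 0.000
0 1 40 0.000
1 0 39 0.000
end [0.614 0.184 0.06 ]
```

View pics/w8.png

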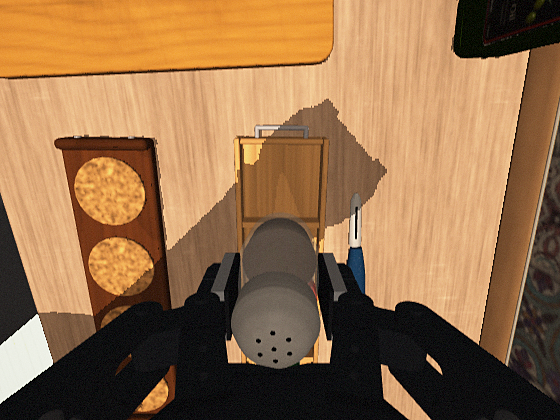

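The shaker is held over the left-end compartment, with the tray spanning columns 236–328 and the end rim at row 138. I'll lower it.

servo_tool(plan=[{"gripper": 255,"tx": 0,"ty": 1,"tz": 25,"twist": 0},{"gripper": 255,"tx": 0,"ty": 0,"tz": 40,"twist": 0},{"gripper": 255,"tx": 0,"ty": 0,"tz": 40,"twist": 0},{"gripper": 255,"tx": 0,"ty": 0,"tz": 30,"twist": 0},{"gripper": 255,"tx": 0,"ty": 0,"tz": 17,"twist": 0},{"gripper": 255,"tx": 0,"ty": 0,"tz": 8,"twist": 0},{"gripper": 255,"tx": 0,"ty": 0,"tz": 3,"twist": 0},{"gripper": 255,"tx": 0,"ty": 0,"tz": 1,"twist": 0},{"gripper": 255,"tx": 0,"ty": 0,"tz": 0,"twist": 0}])

```text
time: 27.72
ee_pos: [0.6147, 0.1837, 0.0559]
orientation: [2.268, 2.173, 0.001]
force: [-1.0, -0.3, -0.3]
finger_gap: 0.439
grip_force: 25.3
```

servo_tool(plan=[{"gripper": 255,"tx": 0,"ty": 0,"tz": 1,"twist": 0},{"gripper": 255,"tx": 0,"ty": 0,"tz": 1,"twist": 0},{"gripper": 255,"tx": 0,"ty": 0,"tz": 0,"twist": 0}])

```text
time: 28.1
ee_pos: [0.6147, 0.1838, 0.054]
orientation: [2.268, 2.173, 0.001]
force: [-1.4, -1.7, 9.1]
finger_gap: 0.445
grip_force: 26.6
```

servo_tool(plan=[{"gripper": 200,"tx": 0,"ty": 0,"tz": -1,"twist": 0},{"gripper": 0,"tx": 0,"ty": 0,"tz": 0,"twist": 0},{"gripper": 0,"tx": 0,"ty": 0,"tz": 0,"twist": 0},{"gripper": 0,"tx": 0,"ty": 0,"tz": 0,"twist": 0},{"gripper": 0,"tx": 0,"ty": 0,"tz": 0,"twist": 0},{"gripper": 0,"tx": 0,"ty": 0,"tz": -20,"twist": 0},{"gripper": 0,"tx": 0,"ty": 0,"tz": -35,"twist": 0},{"gripper": 0,"tx": 0,"ty": 0,"tz": -45,"twist": 0},{"gripper": 0,"tx": 0,"ty": 0,"tz": -45,"twist": 0},{"gripper": 0,"tx": 0,"ty": -40,"tz": -20,"twist": 0},{"gripper": 0,"tx": 0,"ty": -40,"tz": 0,"twist": 0},{"gripper": 0,"tx": 0,"ty": 0,"tz": 0,"twist": 0}])

```text
time: 29.6
ee_pos: [0.5325, 0.1876, 0.2211]
orientation: [2.265, 2.174, 0.001]
force: [0.1, 0.3, 1.0]
finger_gap: 1.004
grip_force: 0.0
```

Run:
```python
from bench import r
from h import *
f=r.get_image("scene")["frame"];cv2.imwrite("pics/s9.png",f[:,:,::-1]);print(r.read_state()["ee_pos"])
```

```text
[0.53400952 0.18714715 0.22090554]
```

View pics/s9.png

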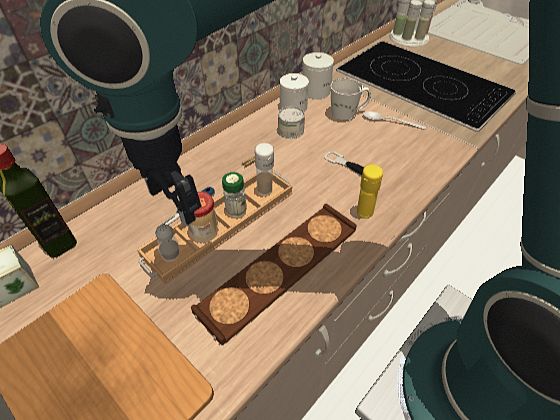

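All four stand upright in the tray: shaker (168,242), red (202,218), green (234,195) and white cap (264,170). The gripper is clear of them.

```bash
python3 -c "
from bench import r
print(r.hand_in())"
```

```text
the job is handed in; nothing more can be done
None
```

The job is handed in: all four seasonings stand upright and released in the new tray in reverse order, left to right shaker, red, green, white cap, in about 30 s of the 109 s allowed (the hand-in returned no verdict).

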